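# Seat the washed burner cap back on the gas hob

## Task

The portable gas stove has been washed: take the dark round burner cap off the pan support on the drainer and put it back on the burner, centred and lying flush. The pin under the cap belongs in a hole in the burner's flat top: rest it lightly on the metal and slide or turn it until the pin drops in, never forcing it, since the enamel chips; then let go, and leave everything else where it is.

Things in the scene. Friction and masses are not known exactly. Their poses are not given: they have to be found in the camera images.
- cap_centre (a point): Burner cap: dark enamelled steel disc, 64 mm across, 0.1 to 0.17 kg, upright rim 9.5 mm high, low dome (12.5 mm at the middle), flat underside with one pin. This point is on its axis, 5 mm above the underside. Axes: z up, x towards the pin. At first it lies level on the inner bar ends of the pan support, underside 36 mm above the worktop, pin hanging in the open middle.
- pin_tip (a point): Lower end of the cap's one steel locating pin, which is 7 mm thick, 7 mm long, chamfered at the tip, and stands out of the underside 17 mm from the cap's axis (along its x). Axes as the cap.
- cap: The same cap; origin at the centre of its flat underside. When the pin is in the hole the underside lies on the burner top; when not, the cap stands 7 mm too high on its pin.
- stove: Portable single-burner gas stove, 250 x 250 mm, brushed steel, deck 62 mm high, fixed in place, without its pan support. Origin under its centre on the worktop; -x is its front with the control knob, z up. The burner is an aluminium cylinder in its middle, 58 mm across, standing 26 mm above the deck and fixed; nothing on the stove reaches higher.
- burner_top (a point): Centre of the burner's flat top, 88 mm above the worktop; axes as the stove. In this top is one blind hole, 9 mm wide with a 1 mm chamfer, 10 mm deep, its centre 17 mm from the burner's axis. Its bearing about the axis is not given: anywhere within 1.0 rad either side of the direction to the stove's front (-x).
- pan_support: Loose black cast-iron pan support on the sink's drainer, 208 x 208 mm, bar tops 40 mm above its feet (36 mm above the worktop); four bars point inwards along its x and y and end 25 mm from the centre. Origin at the middle of its underside. Bystander.
- dish_soap: Dish soap bottle, 58 x 90 x 244 mm, at the back; origin at its foot. Bystander.
- olive_oil: Tall dark oil bottle, 61 x 61 x 267 mm, at the back; origin at its foot. Bystander.
- vinegar: Clear bottle with a dark cap, 64 x 64 x 230 mm, at the back; origin at its foot. Bystander.
- mug: White dotted mug, 82 x 114 x 91 mm, at the front left; origin at its foot. Bystander.
- tin: Low food tin, 75 mm across, 58 mm high, at the left; origin at its foot. Bystander.
- pepper_mill: Steel pepper mill, 48 mm across, 207 mm high, at the left; origin at its foot. Bystander.
- salt: Glass salt shaker, 44 mm across, 90 mm high, at the left; origin at its foot. Bystander.

How it is judged:
By the outcome, as a careful person would: the job done as asked, in the order asked, and still so for the second after the job is handed in, with the robot touching nothing.
It also fails if it takes over 64 s, if anything falls off the work surface, if the arm or the gripper's body presses on something with over 40 N, if the wrist force passes 120 N, or if a joint passes its speed limit or range.

## Robot

A 6-joint arm with a two-finger parallel gripper is mounted at the origin on a cart in front of the work surface, level with it; the furniture and walls round the work are solid. World frame = base frame: x ahead of the robot, y to its left, z up, the work surface at z = 0. Lengths are in mm, angles in rad, forces in N, time in s.
With the tool pointing down it reaches from about 350 to 925 mm from the base axis. Payload 6.4 kg.
Tool frame: the origin (TCP) lies midway between the tips of the shut fingers; the grasp point (between the pads) lies 19 mm behind it (arm.grip_depth is the distance from the TCP to the grasp point, in mm); z points along the fingers, y is the line along which they close (so a half turn about z gives the same grasp; the last joint's range is limited). The gripper opens to 94 mm and grips with 3 to 60 N. Pads are 16 mm wide; open, the fingers measure 119 mm over their backs; the gripper's body (75 mm by 177 mm) begins 78 mm behind the grasp point.
Start: joints at [-1.467, 0.245, 1.558, -0, 1.339, -0.174], TCP at [178.261, -625.089, 171.555] pointing down, gripper open.
Joint ranges: [-3.13, 3.13], [-1.02, 2.26], [0.13, 2.54], [-0.95, 4.09], [0.21, 2.88], [-2.74, 2.74]. Speed limits (rad/s): [2.57, 2.57, 3.14, 3.14, 3.14, 3.14].

## Interface

Orientations are given as a 3x3 rotation matrix whose columns are the frame's x, y, z axes.
In Python, from bench import arm gives the robot as it stands.
- The arm moves only by the tool apply_moves, never from a script. Its argument "rows" is a list of rows, each an object with "hand": the finger opening in m, from 0 to 0.094; "linear": the shift along the tool's x, y, z in m, a list of three; "delta_rot": the turn, a rotation vector about the tool's x, y, z in degrees, a list of three. A call has 1 to 8 rows; each row is the pose to reach, as a shift and turn from the pose commanded when the call began, along the tool's axes at that moment; what a row does not reach only later rows make up. A row lasts 1/8 s, in which the tool goes at most 62.5 mm and 10.7 degrees, less where a joint would pass 70% of its speed; a pose out of reach is approached as far as the arm can. A call with a gripper value outside its range is refused whole. The fingers move at their own pace and stop on an object; "grip_force" is the grip in N (left out, the last holds). Time passes only in rows, so rows that repeat a pose let the fingers close. It gives the time, the measured TCP pose, the force, the opening and the grip force at its end, in the units of the state.
- arm.get_obs(): the state, without advancing time (a new reading comes with each control period).
- arm.camera(name): name is "scene" or "top" or "wrist"; returns a dict with "image" (420x560x3 uint8, red, green, blue), "range_z" (420x560 float32, mm along the optical axis (not along the pixel's ray), 0 where there is no reading), "mtx" (3x3 intrinsics, pixels), "rvec" (rotation vector, rad) and "tvec" (3), from world to camera coordinates, as OpenCV has them. Camera axes: x right, y down, z forward; pixel columns grow to the right and rows downward; lengths in mm; the calibration is good to about 2 mm. A picture is of the moment at which its call begins.
- arm.finish_job(): hands the job in; it is judged then, once.
The state is a dict: "time_s": time; "q": joint angles; "dq": joint speeds; "joint_torque": joint torques, N m; "eef_pos": TCP position; "tool_rot": TCP orientation; "force": force on the tool from outside, world axes, zero at the start; "wrist_torque": the same for the moment, N m; "gripper_width": finger opening in mm; "grasp_force": force on a finger pad.
Only numpy, scipy, OpenCV 4.12 (cv2) and the standard library are available. Lean on these libraries where they do the work, as an engineer would, in place of code of your own. Each camera call takes 0.05 s, during which the arm holds its last target. There are 200 camera calls.

## Working session

There is one attempt and no reset: what is moved stays moved. The work goes in short steps, Python scripts to look and compute and a tool call to move; the robot and the scene stay as the last step left them, time stands still between calls to the robot, and variables do not carry over. Pictures are saved under pics/ and viewed, at most 11 in all, crops included, and the job is handed in when it is done.

Besides the shell and the picture viewer there is one more tool, called in YAML: its name, and indented under it one key for each argument. apply_moves: Moves the arm, as the interface text tells. Its arguments: {"type":"object","properties":{"rows":{"type":"array"},"grip_force":{"type":"number"}},"required":["rows"]}

```bash
mkdir -p pics; ls; cat > h.py <<'E'
import numpy as np, cv2
from bench import arm
def cam(n):
    c=arm.camera(n); R=cv2.Rodrigues(np.array(c['rvec'],float))[0]; c['R']=R; c['t']=np.array(c['tvec'],float).ravel(); c['K']=np.array(c['mtx'],float); c['pos']=-R.T@c['t']; return c
def save(c,f,crop=None,s=1):
    im=c['image'][:,:,::-1]
    if crop: im=im[crop[1]:crop[3],crop[0]:crop[2]]
    cv2.imwrite('pics/'+f,cv2.resize(im,None,fx=s,fy=s,interpolation=cv2.INTER_CUBIC))
def plane(c,u,v,z):
    d=c['R'].T@np.linalg.inv(c['K'])@np.array([u,v,1.]); return c['pos']+d*(z-c['pos'][2])/d[2]
def cloud(c):
    Z=c['range_z'].astype(float); v,u=np.indices(Z.shape)
    p=np.stack([u,v,np.ones_like(u)],-1)@np.linalg.inv(c['K']).T*Z[...,None]
    return (p-c['t'])@c['R']
def pix(c,P):
    q=c['K']@(c['R']@np.array(P,float)+c['t']); return q[:2]/q[2]
E
python3 - <<'E'
from h import *
a=cam('top'); b=cam('scene')
im=np.hstack([a['image'],b['image']])[:,:,::-1]
save(a,'top.png',s=1.4); save(b,'scene.png',s=1.4)
np.save('top.npy',cloud(a))
print(a['pos'],b['pos'],a['K'])
E
```

```text
pics
[ 322.5843269    21.63865059 1182.84033326] [-116.66520995  259.52408331  998.00113761] [[386.21265751   0.         274.02275311]
 [  0.         386.21265751 213.35893152]
 [  0.           0.           1.        ]]
```

View pics/top.png

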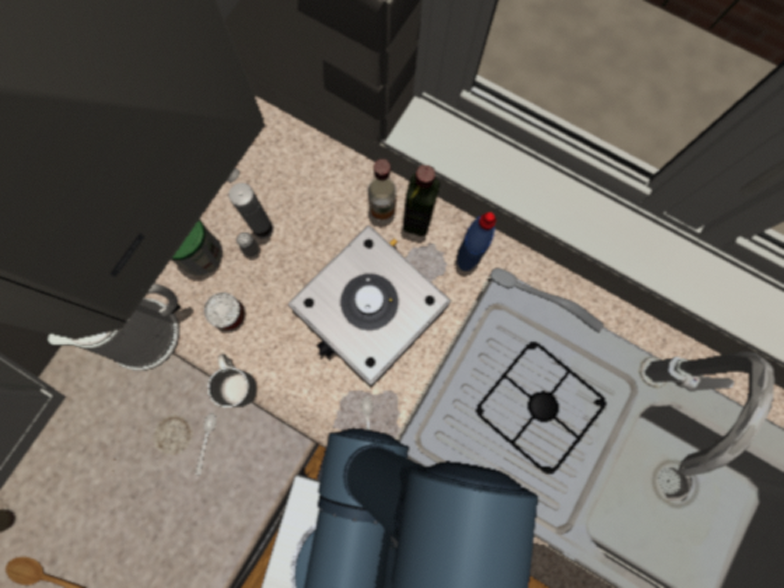

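View pics/scene.png

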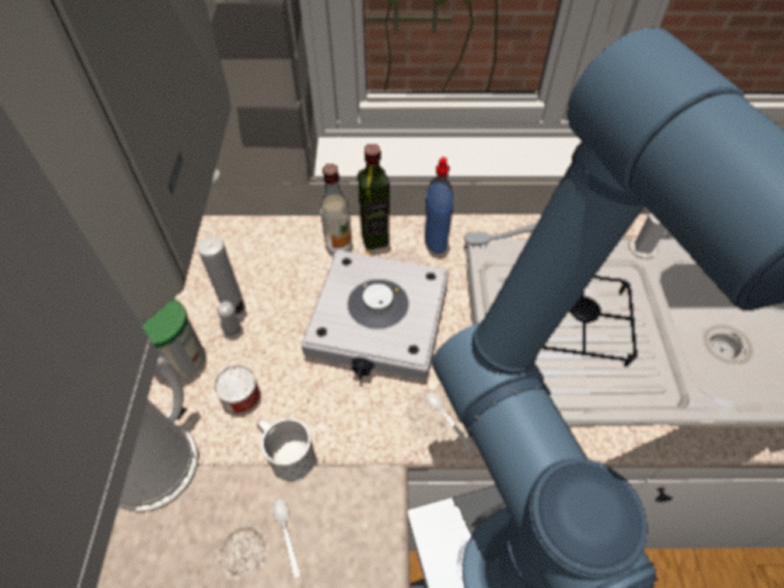

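The top view shows the cap at about (388,291) and the burner at about (264,214) in native pixels. Next I measure both.

```bash
python3 - <<'E'
from h import *
a=cam('top'); w=cam('wrist'); g=cv2.cvtColor(a['image'],cv2.COLOR_RGB2GRAY)
# cap: dark blob, opening to remove bars
m=(g<50).astype(np.uint8); m=cv2.morphologyEx(m,cv2.MORPH_OPEN,np.ones((7,7)))
n,l,s,c=cv2.connectedComponentsWithStats(m)
for i in range(1,n):
    if np.hypot(*(c[i]-[388,291]))<15: print('cap',s[i],c[i],plane(a,*c[i],46))
# burner bright
m=(g>150).astype(np.uint8); m[:,:]=m*(np.hypot(*(np.indices(g.shape)[::-1]-np.array([264,214])[:,None,None]))<16)
n,l,s,c=cv2.connectedComponentsWithStats(m)
i=1+np.argmax(s[1:,4]); print('burner',s[i],c[i],plane(a,*c[i],88))
P=cloud(a)
k=(P[...,2]>82)&(P[...,2]<94)&(np.hypot(*(np.indices(g.shape)[::-1]-np.array([264,214])[:,None,None]))<20)
print('depth burner',k.sum(),P[k].mean(0))
# knob & stove corners: black feet
for u,v in [(263,174),(221,216),(264,258),(307,214),(233,249)]: print(plane(a,u,v,62))
o=arm.get_obs(); print(o['tool_rot'],o['eef_pos'],o['force'],w['pos'],w['R'])
save(w,'w0.png')
E
```

```text
cap [378 281  20  19 341] [387.49560117 289.92961877] [ 425.54169877 -295.77958741   46.        ]
burner [254 204  20  19 296] [263.15878378 213.15540541] [536.69492579 109.75373625  88.        ]
depth burner 309 [536.31657556 107.9452757   87.61603637]
[658.06253509 146.07777048  62.        ]
[499.34233961 229.40986878  62.        ]
[415.04871426  72.54977375  62.        ]
[574.93879913 -13.88295772  62.        ]
[415.47749892 166.49812175  62.        ]
[[ 9.61668592e-01  2.74214330e-01 -1.43110660e-04]
 [ 2.74214304e-01 -9.61667888e-01  1.17854294e-03]
 [ 1.85548437e-04 -1.17261072e-03 -9.99999295e-01]] [ 178.19310786 -624.66947511  170.88245621] [-0.05754298 -0.19210576  0.45891793] [ 260.38717664 -603.14766309  384.87711076] [[ 2.73904997e-01 -9.61756507e-01 -6.88794330e-04]
 [-9.21008620e-01 -2.62506261e-01  2.87808243e-01]
 [-2.76982263e-01 -7.81977304e-02 -9.57687810e-01]]
```

View pics/w0.png

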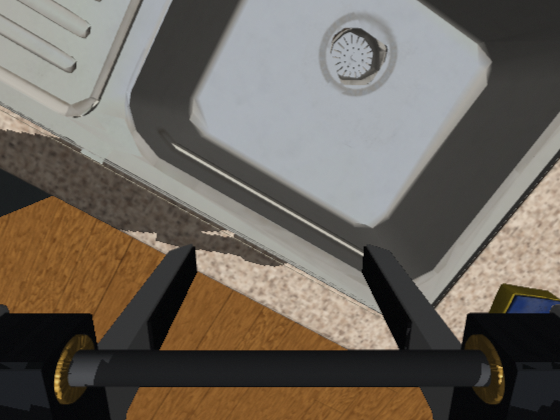

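The cap is at about (425,-296), the burner at (537,109), the stove front bearing about 153° and the support bars near -21°. The wrist view shows only sink. I move above the cap, y first to stay clear of the tap.

apply_moves:
  rows:
    - {"hand": 0.094,"linear": [0.015,-0.053,0],"delta_rot": [0,0,0]}
    - {"hand": 0.094,"linear": [0.03,-0.106,0],"delta_rot": [0,0,0]}
    - {"hand": 0.094,"linear": [0.045,-0.159,0],"delta_rot": [0,0,0]}
    - {"hand": 0.094,"linear": [0.06,-0.212,0],"delta_rot": [0,0,0]}
    - {"hand": 0.094,"linear": [0.075,-0.265,0],"delta_rot": [0,0,0]}
    - {"hand": 0.094,"linear": [0.09,-0.317,0],"delta_rot": [0,0,0]}
    - {"hand": 0.094,"linear": [0.09,-0.317,0],"delta_rot": [0,0,0]}

```text
time_s: 1.08
eef_pos: [178.1, -293.6, 171.4]
tool_rot: [[0.961, 0.276, 0.001], [0.276, -0.961, -0.003], [-0.0, 0.003, -1.0]]
force: [-0.4, -0.7, -0.6]
gripper_width: 94.0
grasp_force: 0.0
```

apply_moves:
  rows:
    - {"hand": 0.094,"linear": [0.058,0.016,0.01],"delta_rot": [0,0,-2]}
    - {"hand": 0.094,"linear": [0.115,0.033,0.02],"delta_rot": [0,0,-4]}
    - {"hand": 0.094,"linear": [0.173,0.049,0.03],"delta_rot": [0,0,-6]}
    - {"hand": 0.094,"linear": [0.238,0.068,0.04],"delta_rot": [0,0,-8]}
    - {"hand": 0.094,"linear": [0.238,0.068,0.04],"delta_rot": [0,0,-8]}
    - {"hand": 0.094,"linear": [0.238,0.068,0.04],"delta_rot": [0,0,-8]}

```text
time_s: 1.82
eef_pos: [425.4, -296.0, 130.9]
tool_rot: [[0.914, 0.406, -0.001], [0.406, -0.914, 0.001], [-0.001, -0.001, -1.0]]
force: [-0.5, -0.6, 0.1]
gripper_width: 93.6
grasp_force: 0.0
```

```bash
python3 - <<'E'
from h import *
w=cam('wrist'); o=arm.get_obs(); print(o['time_s'],o['q'],o['eef_pos'],o['tool_rot'][:,1])
save(w,'w1.png'); g=cv2.cvtColor(w['image'],cv2.COLOR_RGB2GRAY)
P=cloud(w); k=(P[...,2]>41)&(P[...,2]<52)&(np.hypot(P[...,0]-425,P[...,1]+296)<42)
print(k.sum()); c,r=cv2.minEnclosingCircle(P[k][:,:2].astype(np.float32)); print(c,r,P[k].mean(0))
E
```

```text
1.875 [-8.27694616e-01 -2.50532404e-02  1.92762230e+00 -3.13965953e-04
  1.23957823e+00  3.26521113e-01] [ 424.87492524 -296.13836869  131.37413892] [ 4.04729171e-01 -9.14436500e-01 -4.30133466e-04]
3872
(426.22796630859375, -300.34466552734375) 32.26657485961914 [ 428.01729511 -299.64495268   48.23442779]
```

View pics/w1.png

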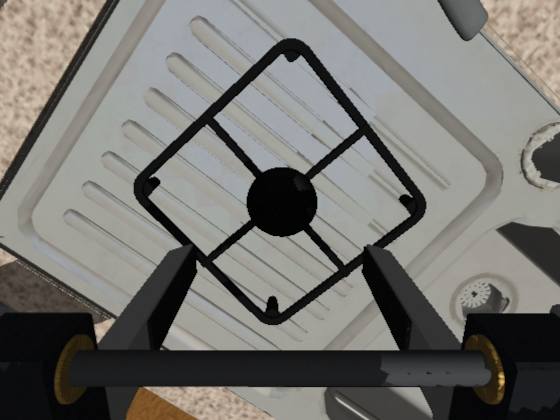

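The wrist view shows the cap at (282,201), with the bars at 45° to the finger line, so the fingers will pass between them. I refine the centre.

```bash
cat >> h.py <<'E'
def tool(d,o=None):
    o=o or arm.get_obs(); return np.array(o['tool_rot']).T@np.array(d,float)
E
python3 - <<'E'
from h import *
w=cam('wrist'); o=arm.get_obs(); g=cv2.cvtColor(w['image'],cv2.COLOR_RGB2GRAY)
m=(g<60).astype(np.uint8); m=cv2.morphologyEx(m,cv2.MORPH_OPEN,cv2.getStructuringElement(2,(25,25)))
n,l,s,c=cv2.connectedComponentsWithStats(m)
for i in range(1,n):
    if np.hypot(*(c[i]-[282,201]))<20:
        p=plane(w,*c[i],45.5); print(s[i],c[i],p, 'tool',tool([p[0]-o['eef_pos'][0],p[1]-o['eef_pos'][1],22-o['eef_pos'][2]],o))
E
```

```text
[ 247  167   70   69 3823] [281.38373005 200.77635365] [ 427.36164481 -299.42909108   45.5       ] tool [  1.22797558   3.94394588 109.74408798]
```

apply_moves:
  rows:
    - {"hand": 0.094,"linear": [0.0005,0.004,0.03],"delta_rot": [0,0,0]}
    - {"hand": 0.094,"linear": [0.0005,0.004,0.06],"delta_rot": [0,0,0]}
    - {"hand": 0.094,"linear": [0.0005,0.004,0.09],"delta_rot": [0,0,0]}
    - {"hand": 0.094,"linear": [0.0005,0.004,0.109],"delta_rot": [0,0,0]}
    - {"hand": 0.094,"linear": [0.0005,0.004,0.109],"delta_rot": [0,0,0]}

```text
time_s: 2.55
eef_pos: [425.8, -298.9, 22.0]
tool_rot: [[0.915, 0.404, -0.001], [0.404, -0.915, 0.001], [-0.001, -0.002, -1.0]]
force: [0.1, -0.4, 0.6]
gripper_width: 94.1
grasp_force: 0.0
```

apply_moves:
  rows:
    - {"hand": 0.07,"linear": [0,0,0],"delta_rot": [0,0,0]}
    - {"hand": 0.066,"linear": [0,0,0],"delta_rot": [0,0,0]}
    - {"hand": 0.06,"linear": [0,0,0],"delta_rot": [0,0,0]}
    - {"hand": 0.05,"linear": [0,0,0],"delta_rot": [0,0,0]}
    - {"hand": 0.05,"linear": [0,0,0],"delta_rot": [0,0,0]}
    - {"hand": 0.05,"linear": [0,0,0],"delta_rot": [0,0,0]}
  grip_force: 20

```text
time_s: 3.3
eef_pos: [427.5, -299.1, 22.5]
tool_rot: [[0.914, 0.406, -0.0], [0.406, -0.914, 0.0], [-0.0, -0.0, -1.0]]
force: [-0.1, 0.4, -0.1]
gripper_width: 50.0
grasp_force: 0.0
```

```bash
python3 - <<'E'
from h import *
w=cam('wrist'); t=cam('top')
im=np.hstack([w['image'][:, 80:480],cv2.resize(t['image'][215:370,300:470],(400,420),interpolation=cv2.INTER_CUBIC)])
cv2.imwrite('pics/g1.png',im[:,:,::-1])
E
```

```text
(no output)
```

View pics/g1.png

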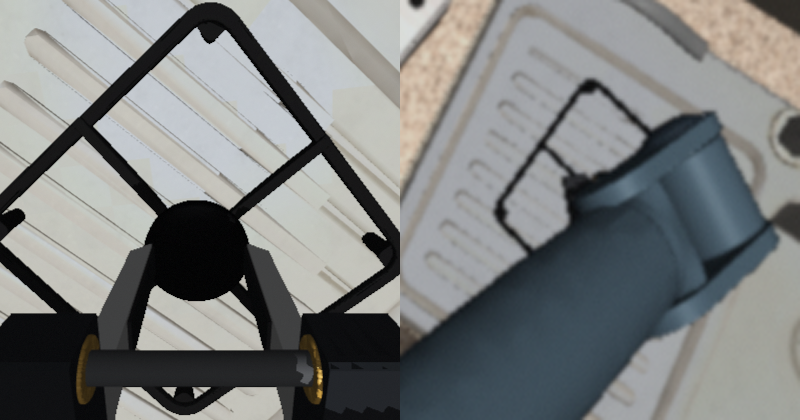

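The cap, at about (277,250) in full-image pixels, still lies on the support, but the shut fingers seem to sit beside or under it. I check where.

```bash
python3 - <<'E'
from h import *
w=cam('wrist'); o=arm.get_obs(); E=np.array(o['eef_pos']); R=np.array(o['tool_rot'])
print(o['gripper_width'],E,'tcp px',pix(w,E),'grasp px',pix(w,E-19*R[:,2]), w['pos'])
for s in (-25,25): print(pix(w,E+s*R[:,1]),pix(w,E+s*R[:,1]-19*R[:,2]))
g=cv2.cvtColor(w['image'],cv2.COLOR_RGB2GRAY)
P=cloud(w); k=(P[...,2]>41)&(P[...,2]<54)&(np.hypot(P[...,0]-427,P[...,1]+299)<50)
v,u=np.nonzero(k); print(k.sum(),u.min(),u.max(),v.min(),v.max()); c,r=cv2.minEnclosingCircle(P[k][:,:2].astype(np.float32)); print(c,r,P[k].mean(0),P[k][:,2].min(),P[k][:,2].max())
for (u,v) in [(277,215),(277,250),(277,290),(235,250),(320,250),(215,260),(345,260),(225,300)]: print(u,v,P[v,u])
E
```

```text
50.15374646854725 [ 427.49872861 -299.1075348    22.52756818] tcp px [276.29241353 237.08724155] grasp px [276.07908037 248.60493521] [ 505.62868025 -266.30719581  236.6347584 ]
[238.50178928 237.1098435 ] [235.03341197 248.63019037]
[314.07877016 237.06464215] [317.11971436 248.57968315]
7907 224 329 200 300
(426.2452697753906, -300.2432556152344) 32.332252502441406 [ 429.34961051 -299.47960856   48.29193529] 41.01889076042202 51.189239760990176
277 215 [ 449.33926436 -290.12170886   47.99857699]
277 250 [ 430.03754258 -298.64380384   49.34238692]
277 290 [ 405.21658233 -309.58608416   47.97950269]
235 250 [ 419.00469976 -276.28643543   46.9831284 ]
320 250 [ 440.22062309 -321.6734773    49.31134676]
215 260 [ 424.46129843 -267.51602368   78.73898973]
345 260 [ 450.79542501 -326.58774573   79.08202376]
225 300 [ 416.82876782 -278.70593282   96.75413143]
```

```bash
python3 - <<'E'
from h import *
w=cam('wrist'); o=arm.get_obs(); E=np.array(o['eef_pos']); R=np.array(o['tool_rot'])
Q=(cloud(w)-E)@R
for lo in range(-90,15,8):
    k=(Q[...,2]>lo)&(Q[...,2]<=lo+8)&(abs(Q[...,1])<75)&(abs(Q[...,0])<20)
    for s in (-1,1):
        kk=k&(Q[...,1]*s>0)
        if kk.sum()>5: print('z',lo,'side',s,kk.sum(),'y',np.percentile(Q[...,1][kk],[3,97]).round(1),'x',np.percentile(Q[...,0][kk],[3,97]).round(1))
save(w,'g2.png',(190,180,370,350),4.0)
print(np.round(o['joint_torque'],2),o['force'])
E
```

```text
z -90 side -1 427 y [-34.6 -22.9] x [-5.8 10.5]
z -90 side 1 424 y [26.8 38.6] x [-5.7 10.5]
z -82 side -1 360 y [-34.6 -22.9] x [-5.7 10.5]
z -82 side 1 369 y [26.9 38.5] x [-6.  10.5]
z -74 side -1 315 y [-34.6 -22.9] x [-5.6 10.5]
z -74 side 1 305 y [26.9 38.4] x [-5.3 10.5]
z -66 side -1 263 y [-34.2 -22.9] x [-6.2 10.5]
z -66 side 1 261 y [26.9 38.2] x [-6.1 10.5]
z -58 side -1 239 y [-34.1 -22.8] x [-5.8 10.4]
z -58 side 1 238 y [26.9 38.1] x [-5.7 10.4]
z -50 side -1 201 y [-34.2 -22.9] x [-5.7 10.4]
z -50 side 1 199 y [26.9 38.5] x [-5.1 10.4]
z -42 side -1 111 y [-30.9 -22.9] x [-5.2 10.2]
z -42 side 1 115 y [26.9 34.7] x [-6.  10.6]
z -34 side -1 1677 y [-22.4  -0.6] x [-18.1  18.1]
z -34 side 1 1892 y [ 0.6 24.2] x [-18.2  18.2]
z -26 side -1 1032 y [-28.2  -2.2] x [-19.   19.4]
z -26 side 1 1118 y [ 2.4 28.8] x [-18.7  19.3]
z -18 side 1 16 y [24.7 27.5] x [15.6 19.9]
z 14 side -1 1035 y [-74.  -30.3] x [-18.2  18.3]
z 14 side 1 1348 y [20.8 72.6] x [-17.9  18.8]
[ 0.000e+00 -3.221e+01 -2.642e+01  6.000e-02 -1.000e-02 -0.000e+00] [-0.13644442 -0.39422943  1.07962775]
```

View pics/g2.png

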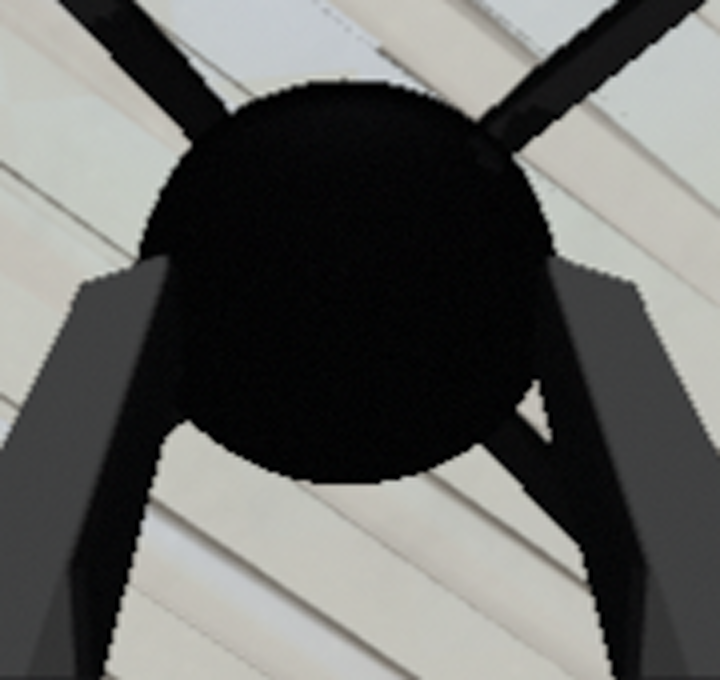

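The finger ends are visible above the cap: about 38 mm behind the reported TCP, near z≈60. So they shut above it without touching. I reopen and measure the tip height again.

apply_moves:
  rows:
    - {"hand": 0.094,"linear": [0,0,0],"delta_rot": [0,0,0]}
    - {"hand": 0.094,"linear": [0,0,0],"delta_rot": [0,0,0]}
    - {"hand": 0.094,"linear": [0,0,0],"delta_rot": [0,0,0]}
    - {"hand": 0.094,"linear": [0,0,0],"delta_rot": [0,0,0]}
    - {"hand": 0.094,"linear": [0,0,0],"delta_rot": [0,0,0]}

```text
time_s: 4.12
eef_pos: [427.5, -299.1, 22.5]
tool_rot: [[0.914, 0.405, -0.0], [0.405, -0.914, 0.0], [0.0, -0.0, -1.0]]
force: [0.5, -0.9, -0.5]
gripper_width: 93.4
grasp_force: 0.0
```

```bash
python3 - <<'E'
from h import *
w=cam('wrist'); o=arm.get_obs(); E=np.array(o['eef_pos']); R=np.array(o['tool_rot'])
print(arm.grip_depth,o['gripper_width'],E,o['force'])
Q=(cloud(w)-E)@R
for lo in range(-60,40,4):
    k=(Q[...,2]>lo)&(Q[...,2]<=lo+4)&(abs(Q[...,1])<65)&(abs(Q[...,0])<14)
    for s in (-1,1):
        kk=k&(Q[...,1]*s>40)
        if kk.sum()>5: print('z',lo,'side',s,kk.sum(),'y',np.percentile(Q[...,1][kk],[3,97]).round(1),'x',np.percentile(Q[...,0][kk],[3,97]).round(1))
E
```

```text
18.8 93.48579718378939 [ 427.48374373 -299.1583429    22.56793434] [-0.05406056  0.33168784 -0.3642004 ]
z -60 side -1 164 y [-55.5 -44.4] x [-6.  10.4]
z -60 side 1 160 y [48.4 59.8] x [-6.2 10.3]
z -56 side -1 148 y [-55.7 -44.4] x [-6.4 10.3]
z -56 side 1 155 y [48.4 59.6] x [-6.4 10.4]
z -52 side -1 142 y [-55.7 -44.4] x [-6.2 10.5]
z -52 side 1 129 y [48.4 59.6] x [-6.6 10.3]
z -48 side -1 130 y [-55.5 -44.5] x [-6.4 10.3]
z -48 side 1 136 y [48.5 59.4] x [-6.3 10.4]
z -44 side -1 118 y [-54.5 -44.3] x [-5.5 10.3]
z -44 side 1 106 y [48.5 58.5] x [-6.1 10.4]
z -40 side -1 85 y [-50.5 -44.3] x [-6.5 10.3]
z -40 side 1 89 y [48.4 54.6] x [-6.7 10.2]
z -36 side -1 20 y [-48.  -44.5] x [-3.7 10. ]
z -36 side 1 21 y [48.6 51.3] x [-5.   9.8]
z 16 side -1 243 y [-64.7 -48.2] x [-13.6  -0.2]
z 16 side 1 286 y [40.6 63.4] x [-11.6  12. ]
z 20 side -1 697 y [-64.2 -40.8] x [-12.6  13.3]
z 20 side 1 631 y [40.9 64.3] x [-12.6  13.1]
z 24 side -1 380 y [-63.3 -40.6] x [-11.8  12.9]
z 24 side 1 331 y [40.7 64.7] x [-13.6  13.5]
```

All camera readings agree: the tips sit 35 mm short of the reported TCP, and offset about +2 mm in x and y. The camera gives the cap height correctly, so I trust it and go down in steps while watching the force.

apply_moves:
  rows:
    - {"hand": 0.094,"linear": [-0.0035,-0.0017,0.005],"delta_rot": [0,0,0]}
    - {"hand": 0.094,"linear": [-0.0035,-0.0017,0.01],"delta_rot": [0,0,0]}
    - {"hand": 0.094,"linear": [-0.0035,-0.0017,0.015],"delta_rot": [0,0,0]}
    - {"hand": 0.094,"linear": [-0.0035,-0.0017,0.015],"delta_rot": [0,0,0]}

```text
time_s: 4.68
eef_pos: [423.3, -298.6, 6.9]
tool_rot: [[0.914, 0.405, -0.001], [0.405, -0.914, 0.001], [-0.0, -0.001, -1.0]]
force: [-0.2, 0.8, -0.5]
gripper_width: 94.1
grasp_force: 0.0
```

```bash
cat >> h.py <<'E'
def tips(w,o):
    E=np.array(o['eef_pos']); R=np.array(o['tool_rot']); Q=(cloud(w)-E)@R; h=o['gripper_width']/2
    for s in (-1,1):
        k=(abs(Q[...,1]*s-h-6)<10)&(abs(Q[...,0])<14)&(Q[...,2]<0)&(Q[...,2]>-70)
        a=Q[k]; print('tip side',s,'z',np.percentile(a[:,2],99.5).round(1),'inner y',np.percentile(a[:,1]*s,2).round(1),'x',np.percentile(a[:,0],[2,98]).round(1))
def capc(w):
    P=cloud(w); k=(P[...,2]>41)&(P[...,2]<50)&(np.hypot(P[...,0]-426,P[...,1]+300)<40)
    return cv2.minEnclosingCircle(P[k][:,:2].astype(np.float32)),k.sum(),np.percentile(P[k][:,2],98)
E
python3 - <<'E'
from h import *
w=cam('wrist'); o=arm.get_obs(); print(o['eef_pos'],o['force']); tips(w,o); print(capc(w))
E
```

```text
[ 423.43888288 -298.82712753    7.22659563] [-0.73823279  0.2395568   0.28763533]
tip side -1 z -34.8 inner y 44.9 x [-6.9 10.5]
tip side 1 z -34.8 inner y 48.5 x [-7.  10.3]
(((426.3047180175781, -300.4329528808594), 32.365570068359375), np.int64(9544), np.float64(49.81885097040066))
```

apply_moves:
  rows:
    - {"hand": 0.094,"linear": [0,0.0008,0.006],"delta_rot": [0,0,0]}
    - {"hand": 0.094,"linear": [0,0.0008,0.012],"delta_rot": [0,0,0]}
    - {"hand": 0.094,"linear": [0,0.0008,0.018],"delta_rot": [0,0,0]}
    - {"hand": 0.094,"linear": [0,0.0008,0.018],"delta_rot": [0,0,0]}

```text
time_s: 5.22
eef_pos: [423.5, -299.3, -11.2]
tool_rot: [[0.914, 0.405, -0.001], [0.405, -0.914, 0.001], [-0.0, -0.001, -1.0]]
force: [-0.2, 1.1, 0.1]
gripper_width: 93.9
grasp_force: 0.0
```

apply_moves:
  rows:
    - {"hand": 0.07,"linear": [0,0,0],"delta_rot": [0,0,0]}
    - {"hand": 0.066,"linear": [0,0,0],"delta_rot": [0,0,0]}
    - {"hand": 0.06,"linear": [0,0,0],"delta_rot": [0,0,0]}
    - {"hand": 0.06,"linear": [0,0,0],"delta_rot": [0,0,0]}
    - {"hand": 0.06,"linear": [0,0,0],"delta_rot": [0,0,0]}
    - {"hand": 0.06,"linear": [0,0,0],"delta_rot": [0,0,0]}
  grip_force: 20

```text
time_s: 5.98
eef_pos: [424.0, -299.8, -10.3]
tool_rot: [[0.914, 0.405, 0.0], [0.405, -0.914, -0.0], [0.0, 0.0, -1.0]]
force: [-0.2, 0.4, 1.9]
gripper_width: 63.4
grasp_force: 20.0
```

Gripped at 63.4 mm and 20 N. Lifting straight up.

apply_moves:
  rows:
    - {"hand": 0.06,"linear": [0,0,-0.02],"delta_rot": [0,0,0]}
    - {"hand": 0.06,"linear": [0,0,-0.06],"delta_rot": [0,0,0]}
    - {"hand": 0.06,"linear": [0,0,-0.11],"delta_rot": [0,0,0]}
    - {"hand": 0.06,"linear": [0,0,-0.16],"delta_rot": [0,0,0]}
    - {"hand": 0.06,"linear": [0,0,-0.21],"delta_rot": [0,0,0]}
    - {"hand": 0.06,"linear": [0,0,-0.26],"delta_rot": [0,0,0]}
    - {"hand": 0.06,"linear": [0,0,-0.26],"delta_rot": [0,0,0]}

```text
time_s: 6.85
eef_pos: [425.6, -301.5, 254.2]
tool_rot: [[0.914, 0.405, 0.006], [0.405, -0.914, -0.007], [0.003, 0.008, -1.0]]
force: [-0.6, -0.3, -1.8]
gripper_width: 63.4
grasp_force: 20.0
```

```bash
python3 - <<'E'
from h import *
o=arm.get_obs(); E=np.array(o['eef_pos']); R=np.array(o['tool_rot']); w=cam('wrist')
print(o['q'],E,o['force'],o['gripper_width'])
Q=(cloud(w)-E)@R; k=(np.hypot(Q[...,0]-2,Q[...,1]-2)<35)&(Q[...,2]>-80)&(Q[...,2]<-20)&(abs(Q[...,1]-2)<25)&(abs(Q[...,0])<50)
print(k.sum(),Q[k].min(0),Q[k].max(0))
# where's the burner relative, and plan offsets
print('to burner world', np.array([536.5,109,0])-E,'tool',tool(np.array([536.5,109,0])-[E[0],E[1],0],o))
# scene cam direction from point over (450,0,500)
for p in ([430,-290,300],[480,0,400]):
  d=arm.camera('scene'); 
  c=cam('scene'); v=c['pos']-np.array(p); print(v/np.linalg.norm(v),np.linalg.norm(v),pix(c,p))
E
```

```text
[-8.34008505e-01 -1.26690570e-01  1.79590630e+00  4.72191603e-05
  1.46350793e+00  3.19303223e-01] [ 425.60032186 -301.52432519  254.24258726] [-0.59724493 -0.25470232 -1.78047857] 63.41789684528426
10485 [-29.88700111 -22.99758556 -61.40502292] [ 34.37935276  26.98622358 -47.25823322]
to burner world [ 110.89967814  410.52432519 -254.24258726] tool [ 267.82812102 -330.29226735   -2.01888623]
[-0.52408529  0.52682607  0.66917031] 1043.0844443317915 [443.13353259 156.94519002]
[-0.67517172  0.29367109  0.67668342] 883.7236463732793 [323.24073324 133.33773518]
```

apply_moves:
  rows:
    - {"hand": 0.06,"linear": [0.014,-0.041,-0.032],"delta_rot": [0,0,3]}
    - {"hand": 0.06,"linear": [0.028,-0.082,-0.065],"delta_rot": [0,0,6]}
    - {"hand": 0.06,"linear": [0.042,-0.123,-0.097],"delta_rot": [0,0,10]}
    - {"hand": 0.06,"linear": [0.056,-0.164,-0.13],"delta_rot": [0,0,14]}
    - {"hand": 0.06,"linear": [0.07,-0.205,-0.162],"delta_rot": [0,0,18]}
    - {"hand": 0.06,"linear": [0.084,-0.246,-0.194],"delta_rot": [0,0,22]}
    - {"hand": 0.06,"linear": [0.098,-0.286,-0.226],"delta_rot": [0,0,24]}
    - {"hand": 0.06,"linear": [0.098,-0.286,-0.226],"delta_rot": [0,0,24]}
  grip_force: 30

```text
time_s: 8.1
eef_pos: [397.9, 3.1, 477.3]
tool_rot: [[1.0, 0.003, 0.003], [0.003, -1.0, -0.001], [0.003, 0.001, -1.0]]
force: [0.0, -0.1, -1.6]
gripper_width: 63.3
grasp_force: 30.0
```

apply_moves:
  rows:
    - {"hand": 0.06,"linear": [0,0,0],"delta_rot": [0,-9,0]}
    - {"hand": 0.06,"linear": [0,0,0],"delta_rot": [0,-19,0]}
    - {"hand": 0.06,"linear": [0,0,0],"delta_rot": [0,-29,0]}
    - {"hand": 0.06,"linear": [0,0,0],"delta_rot": [0,-39,0]}
    - {"hand": 0.06,"linear": [0,0,0],"delta_rot": [0,-49,0]}
    - {"hand": 0.06,"linear": [0,0,0],"delta_rot": [0,-59,0]}
    - {"hand": 0.06,"linear": [0,0,0],"delta_rot": [0,-68,0]}
    - {"hand": 0.06,"linear": [0,0,0],"delta_rot": [0,-70,0]}

```text
time_s: 9.1
eef_pos: [397.9, 0.4, 471.4]
tool_rot: [[0.333, -0.002, -0.943], [0.001, -1.0, 0.003], [-0.943, -0.002, -0.333]]
force: [-0.2, -0.1, -1.5]
gripper_width: 63.0
grasp_force: 30.0
```

```bash
python3 - <<'E'
from h import *
o=arm.get_obs(); E=np.array(o['eef_pos']); R=np.array(o['tool_rot'])
c=cam('scene'); C=E+R@np.array([2,2,-46.]); u,v=pix(c,C); print(np.round(o['q'],2),E,u,v,np.dot(R[:,2],(c['pos']-C)/np.linalg.norm(c['pos']-C)))
u,v=int(u),int(v); save(c,'p1.png',(max(u-45,0),max(v-40,0),u+45,v+40),7)
E
```

```text
[-0.16  0.29  1.34 -0.37  2.71  1.17] [3.97861701e+02 4.22316917e-01 4.71368274e+02] 334.54752153931685 113.16889004762334 0.4444732200653191
```

View pics/p1.png

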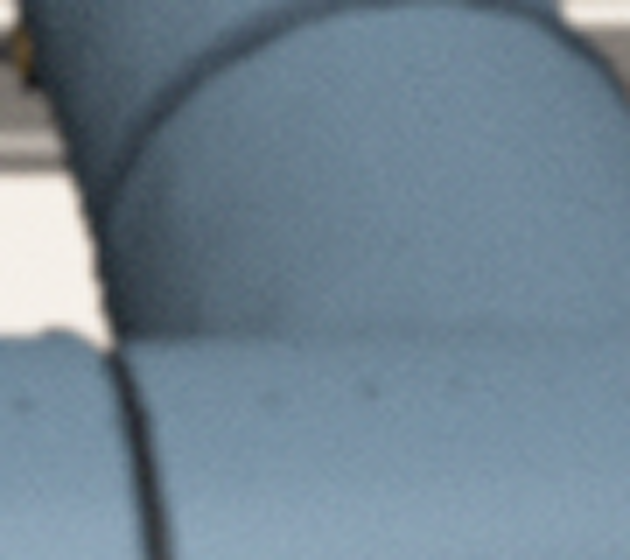

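The scene crop shows only the forearm, which hides the cap. I swing the gripper out to the left, so the underside faces the camera clear of the arm.

apply_moves:
  rows:
    - {"hand": 0.06,"linear": [0,-0.015,0],"delta_rot": [9.4,0,3.3]}
    - {"hand": 0.06,"linear": [0,-0.03,0],"delta_rot": [18.8,0,6.6]}
    - {"hand": 0.06,"linear": [0,-0.045,0],"delta_rot": [28.2,0,9.9]}
    - {"hand": 0.06,"linear": [0,-0.06,0],"delta_rot": [37.6,0,13.3]}
    - {"hand": 0.06,"linear": [0,-0.06,0],"delta_rot": [47,0,16.7]}
    - {"hand": 0.06,"linear": [0,-0.06,0],"delta_rot": [56.5,0,20]}
    - {"hand": 0.06,"linear": [0,-0.06,0],"delta_rot": [56.5,0,20]}

```text
time_s: 10.02
eef_pos: [396.8, 60.6, 476.6]
tool_rot: [[0.177, -0.868, -0.463], [-0.292, -0.496, 0.818], [-0.94, -0.01, -0.341]]
force: [-0.1, 0.7, -1.3]
gripper_width: 63.5
grasp_force: 30.0
```

apply_moves:
  rows:
    - {"hand": 0.06,"linear": [0,0,0],"delta_rot": [0,-10,0]}
    - {"hand": 0.06,"linear": [0,0,0],"delta_rot": [0,-15,0]}
    - {"hand": 0.06,"linear": [0,0,0],"delta_rot": [0,-15,0]}

```text
time_s: 10.4
eef_pos: [397.8, 61.7, 474.6]
tool_rot: [[0.047, -0.866, -0.499], [-0.067, -0.501, 0.863], [-0.997, -0.007, -0.082]]
force: [0.2, 0.5, -1.2]
gripper_width: 63.2
grasp_force: 30.0
```

```bash
python3 - <<'E'
from h import *
o=arm.get_obs(); E=np.array(o['eef_pos']); R=np.array(o['tool_rot'])
c=cam('scene'); C=E+R@np.array([2,2,-46.]); u,v=pix(c,C); print(np.round(o['q'],2),E,u,v,np.dot(R[:,2],(c['pos']-C)/np.linalg.norm(c['pos']-C)))
u,v=int(u),int(v); save(c,'p2.png',(max(u-45,0),max(v-40,0),u+45,v+40),7)
for n,a in (('x+',[21,2,-46]),('x-',[-17,2,-46]),('y+',[2,21,-46])): print(n,(pix(c,E+R@np.array(a,float))-[u-45,v-40])*7)
E
```

```text
[-0.55  0.1   1.7   1.05  2.56  2.57] [397.77671792  61.68532554 474.63343075] 326.8219561238533 126.6562349352937 0.5483922979713327
x+ [317.59735505 334.47694518]
x- [324.04516198 232.57470592]
y+ [375.36880024 319.67316558]
```

View pics/p2.png

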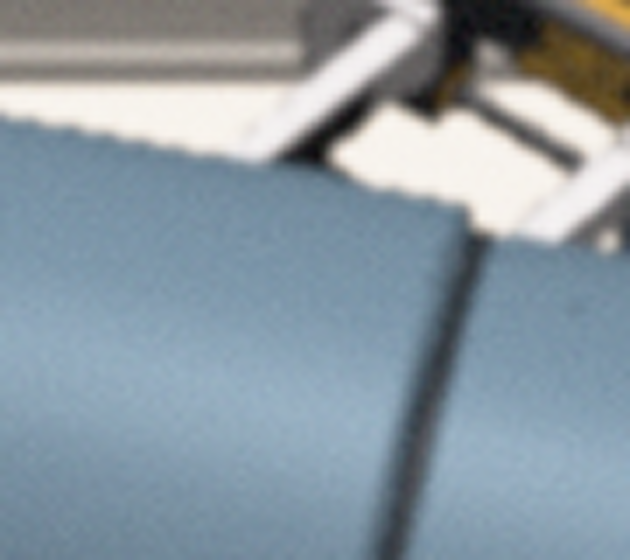

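The forearm still just covers the cap; only the finger roots show, near (290,150) in the crop. I point further left, move outward, and unwind the last joint.

apply_moves:
  rows:
    - {"hand": 0.06,"linear": [-0.001,-0.01,0.017],"delta_rot": [0,0,-10]}
    - {"hand": 0.06,"linear": [-0.003,-0.02,0.034],"delta_rot": [0,0,-20]}
    - {"hand": 0.06,"linear": [-0.004,-0.03,0.051],"delta_rot": [0,0,-30]}
    - {"hand": 0.06,"linear": [-0.005,-0.04,0.069],"delta_rot": [0,0,-40]}
    - {"hand": 0.06,"linear": [-0.005,-0.04,0.069],"delta_rot": [0,0,-45]}
    - {"hand": 0.06,"linear": [-0.005,-0.04,0.069],"delta_rot": [0,0,-45]}

```text
time_s: 11.2
eef_pos: [397.6, 141.7, 476.2]
tool_rot: [[0.648, -0.576, -0.498], [0.304, -0.404, 0.863], [-0.698, -0.711, -0.087]]
force: [0.5, 0.1, -1.6]
gripper_width: 63.3
grasp_force: 30.0
```

apply_moves:
  rows:
    - {"hand": 0.06,"linear": [0,0,0],"delta_rot": [7,7.1,0.8]}
    - {"hand": 0.06,"linear": [0,0,0],"delta_rot": [14,14.2,1.6]}
    - {"hand": 0.06,"linear": [0,0,0],"delta_rot": [17.5,17.8,2]}
    - {"hand": 0.06,"linear": [0,0,0],"delta_rot": [17.5,17.8,2]}

```text
time_s: 11.7
eef_pos: [397.2, 141.1, 475.7]
tool_rot: [[0.717, -0.692, -0.084], [0.001, -0.12, 0.993], [-0.697, -0.712, -0.086]]
force: [0.4, -0.3, -2.1]
gripper_width: 63.4
grasp_force: 30.0
```

```bash
python3 - <<'E'
from h import *
o=arm.get_obs(); E=np.array(o['eef_pos']); R=np.array(o['tool_rot'])
c=cam('scene'); C=E+R@np.array([2,2,-46.]); u,v=pix(c,C); print(np.round(o['q'],2),E,u,v,np.dot(R[:,2],(c['pos']-C)/np.linalg.norm(c['pos']-C)))
u,v=int(u),int(v); im=c['image']; D=c['range_z'][v-20:v+21:4,u-20:u+21:4]; print(D.astype(int)); print('expected',(c['R']@C+c['t'])[2])
print(im[v-20:v+21:4,u-20:u+21:4].astype(int).mean(-1).astype(int))
E
```

```text
[-0.63 -0.24  2.02  1.29  2.24  2.02] [397.19600165 141.14965057 475.72525904] 291.24754184216533 140.35369299261853 0.21525047711948733
[[1150 1279 1278  717  719  723 1280 1282 1284 1281 1147]
 [1156 1164 1267 1275  733  714  714 1276 1274 1270 1270]
 [1156 1161 1280 1281  746  716  709 1284 1284 1281 1170]
 [1157 1162 1302 1300  753  724  705  708 1300 1193 1173]
 [1168 1176 1314 1314 1315  736  706  709 1320 1191 1174]
 [1188 1188 1327 1327 1334  718  718  710 1327 1195 1182]
 [1195 1197 1339 1343 1341  758  728  715 1350 1201 1186]
 [1204 1212 1356 1359 1355 1357  738  719  724 1209 1195]
 [1218 1228 1376 1370 1376 1367  748  727 1377  738  737]
 [1236 1240 1363 1369 1367 1374  734  735  737  740  739]
 [1249 1251 1361 1356 1360 1360  733  736  740 1249 1227]]
expected 741.1052960965156
[[ 50 233 222 204 160 137 241 240 241 242 156]
 [ 28 136 229 234  39  13 151 235 235 236 172]
 [ 54  61 119 119   8  22  55 112 118 107  54]
 [ 38  36 103 114  38  10  42  81 113  84  92]
 [ 17  27  92  98  64   0  21  30 100  88  95]
 [ 23  13  91  99  85 180  56  17  98  82  98]
 [ 30  26  86  94  99  37   7  13  75  77  93]
 [ 32  27  88 100  98  69   0  13  36  69  84]
 [ 49  27  91  97 104 102  36   7  75 105 175]
 [ 22  24 204 226 220 187 133 121 210 215 214]
 [ 32  22 210 216 218 190 195 217 191 115  72]]
```

The cap is now clear, with a bright spot near (291,140).

```bash
python3 - <<'E'
from h import *
o=arm.get_obs(); E=np.array(o['eef_pos']); R=np.array(o['tool_rot'])
c=cam('scene'); save(c,'p3.png',(256,110,326,170),10)
X,Y=np.meshgrid(np.arange(256,326),np.arange(110,170)); g=c['image'][110:170,256:326].mean(-1); D=c['range_z'][110:170,256:326]
k=(D>690)&(D<770)&(g>90)
P=cloud(c)[110:170,256:326]; Q=(P-E)@R
for u,v,d,b,q in zip(X[k],Y[k],D[k],g[k],Q[k]):
    if abs(q[0])<35 and abs(q[1])<30 and q[2]>-60: print(u,v,int(d),int(b),q.round(1))
q=Q[(D>690)&(D<770)]; q=q[(abs(q[:,2]+40)<12)&(abs(q[:,1])<45)]; print(len(q),q.min(0),q.max(0))
for n,a in (('c',[2,2,-46]),('x+',[34,2,-46]),('x-',[-30,2,-46]),('y+',[2,34,-46]),('y-',[2,-30,-46])): print(n,(pix(c,E+R@np.array(a,float))-[256,110])*10)
E
```

```text
292 121 719 106 [-15.3 -30.  -53.6]
293 121 719 152 [-15.6 -29.5 -55.2]
294 121 721 210 [-14.  -28.9 -57.4]
293 122 714 97 [-20.7 -27.8 -53.5]
294 122 713 173 [-22.  -27.3 -54.9]
286 123 739 135 [  6.6 -29.8 -47.1]
294 123 713 134 [-21.7 -25.7 -54.5]
295 123 715 198 [-20.7 -25.2 -56.4]
286 124 739 127 [  6.5 -28.1 -46.6]
295 124 712 147 [-23.4 -23.6 -55.3]
296 124 713 201 [-22.8 -23.  -57.1]
286 125 743 108 [ 10.  -26.4 -46.8]
296 125 713 143 [-23.1 -21.4 -56.5]
297 126 712 123 [-25.  -19.3 -57.3]
298 128 712 93 [-25.8 -15.5 -57.8]
298 130 709 90 [-29.2 -12.3 -55.9]
299 131 709 115 [-30.4 -10.2 -56.8]
291 138 741 107 [  2.3  -1.8 -47. ]
292 138 721 140 [-17.2  -2.  -44.3]
293 138 720 136 [-19.1  -1.6 -45.7]
294 138 720 93 [-19.4  -1.  -47.3]
290 139 752 108 [ 14.1  -0.2 -47.3]
291 139 721 164 [-17.4  -0.9 -42.1]
292 139 718 194 [-20.4  -0.5 -43.1]
293 139 720 185 [-19.3   0.1 -45.1]
294 139 718 122 [-20.9   0.5 -46.4]
290 140 724 122 [-14.4   0.3 -40.5]
291 140 720 181 [-18.9   0.7 -41.2]
292 140 721 205 [-17.6   1.3 -43.2]
293 140 719 187 [-20.4   1.7 -44.3]
294 140 720 124 [-20.    2.2 -46.1]
290 141 758 105 [ 19.1   3.5 -47.3]
291 141 721 150 [-18.1   2.4 -40.9]
292 141 719 164 [-20.6   2.8 -42. ]
293 141 721 154 [-18.6   3.4 -44.2]
294 141 722 108 [-18.    4.  -46.1]
291 142 725 100 [-14.1   4.2 -41.2]
292 142 721 109 [-18.2   4.6 -42.1]
293 142 737 96 [ -2.5   5.9 -47.3]
303 153 737 97 [ -9.7  29.7 -57.5]
295 155 745 127 [  0.5  29.4 -44.6]
296 155 738 92 [ -6.6  29.4 -44.7]
292 156 746 171 [  2.3  29.5 -39.1]
293 156 737 162 [ -6.9  29.3 -38.9]
294 156 736 144 [ -8.5  29.8 -40.3]
291 157 734 135 [ -8.7  29.8 -34.4]
436 [-33.46253349 -44.59202667 -51.97771834] [ 29.66045172  41.14486523 -34.22266395]
c [351.5193498  302.03139128]
x+ [314.32078876 306.24732464]
x- [391.96385606 297.44757572]
y+ [402.8834645 471.8809968]
y- [299.24609129 129.1754511 ]
```

View pics/p3.png

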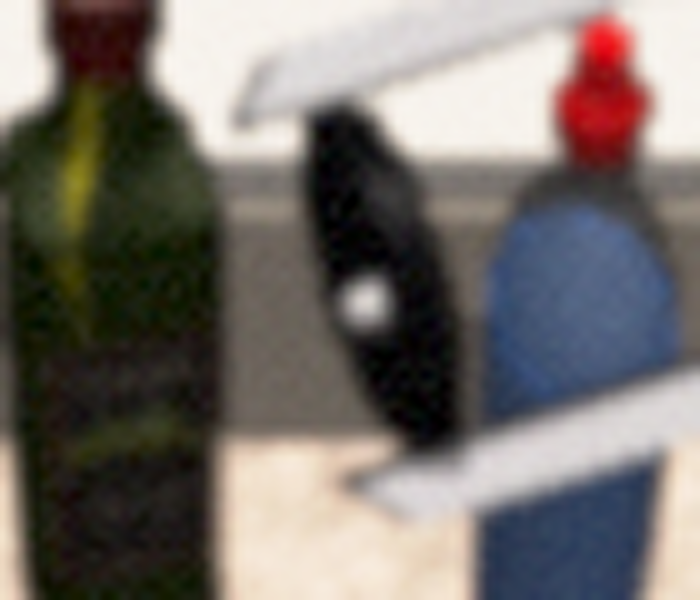

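The pin shows clearly as a bright dot at (366,303) in the crop, which is the tool's -x side, about 176° in the tool frame. Now I level the tool over the front of the stove to look for the hole.

```bash
cat >> h.py <<'E'
from scipy.spatial.transform import Rotation as Ro
def goto(p,yaw):
    o=arm.get_obs(); R=np.array(o['tool_rot']); c,s=np.cos(yaw),np.sin(yaw)
    T=np.array([[c,s,0],[s,-c,0],[0,0,-1]])
    return 'lin',(R.T@(np.array(p,float)-np.array(o['eef_pos']))).round(1),'rot',np.degrees(Ro.from_matrix(R.T@T).as_rotvec()).round(1)
E
python3 -c "
from h import *
print(goto([420,105,420],0))"
```

```text
('lin', array([ 54.6,  28.6, -33.2]), 'rot', array([-78.7,  36.2, -31.8]))
```

apply_moves:
  rows:
    - {"hand": 0.06,"linear": [0.007,0.004,-0.004],"delta_rot": [-8.7,4.0,-3.5]}
    - {"hand": 0.06,"linear": [0.014,0.007,-0.008],"delta_rot": [-17.4,8.0,-7.0]}
    - {"hand": 0.06,"linear": [0.021,0.011,-0.012],"delta_rot": [-26.1,12.0,-10.5]}
    - {"hand": 0.06,"linear": [0.028,0.014,-0.016],"delta_rot": [-34.8,16.0,-14.0]}
    - {"hand": 0.06,"linear": [0.035,0.018,-0.02],"delta_rot": [-43.5,20.0,-17.5]}
    - {"hand": 0.06,"linear": [0.042,0.022,-0.025],"delta_rot": [-52.2,24.0,-21.0]}
    - {"hand": 0.06,"linear": [0.049,0.025,-0.029],"delta_rot": [-60.9,28.0,-24.5]}
    - {"hand": 0.06,"linear": [0.055,0.029,-0.033],"delta_rot": [-69.6,32.0,-28.0]}

```text
time_s: 12.8
eef_pos: [420.9, 105.6, 419.6]
tool_rot: [[0.995, -0.068, -0.068], [-0.057, -0.986, 0.156], [-0.077, -0.151, -0.985]]
force: [0.2, 0.7, -1.8]
gripper_width: 63.3
grasp_force: 30.0
```

```bash
python3 -c "
from h import *
print(goto([420,105,210],0))"
```

```text
('lin', array([ 15.3,  32.3, 206.5]), 'rot', array([-8.9,  4.2, -3.6]))
```

apply_moves:
  rows:
    - {"hand": 0.06,"linear": [0,0,0],"delta_rot": [-8.9,4.2,-3.6]}
    - {"hand": 0.06,"linear": [0.004,0.008,0.052],"delta_rot": [-8.9,4.2,-3.6]}
    - {"hand": 0.06,"linear": [0.008,0.016,0.104],"delta_rot": [-8.9,4.2,-3.6]}
    - {"hand": 0.06,"linear": [0.012,0.024,0.156],"delta_rot": [-8.9,4.2,-3.6]}
    - {"hand": 0.06,"linear": [0.0153,0.0323,0.2065],"delta_rot": [-8.9,4.2,-3.6]}
    - {"hand": 0.06,"linear": [0.0153,0.0323,0.2065],"delta_rot": [-8.9,4.2,-3.6]}
    - {"hand": 0.06,"linear": [0.0153,0.0323,0.2065],"delta_rot": [-8.9,4.2,-3.6]}

```text
time_s: 13.68
eef_pos: [419.9, 106.2, 211.7]
tool_rot: [[1.0, -0.003, 0.0], [-0.003, -1.0, 0.004], [0.0, -0.004, -1.0]]
force: [0.5, -1.0, -0.3]
gripper_width: 63.1
grasp_force: 30.0
```

```bash
python3 - <<'E'
from h import *
w=cam('wrist'); o=arm.get_obs(); E=np.array(o['eef_pos']); R=np.array(o['tool_rot']); print(o['q'],E,R[:,0],R[:,2])
u,v=pix(w,[536.5,109,88]); print(u,v); u,v=int(u),int(v); x0,y0=max(u-55,0),max(v-45,0)
save(w,'b1.png',(x0,y0,u+55,v+45),6); print(x0,y0)
P=cloud(w); k=(P[...,2]>80)&(P[...,2]<95)&(np.hypot(P[...,0]-536,P[...,1]-109)<40)
print(cv2.minEnclosingCircle(P[k][:,:2].astype(np.float32)),np.median(P[k][:,2]))
Q=(P-E)@R; k=(abs(Q[...,0])<45)&(abs(Q[...,1]-2)<24)&(Q[...,2]>-75)&(Q[...,2]<-30); print('cap in tool',Q[k].min(0),Q[k].max(0),np.percentile(Q[k][:,0],[1,99]))
E
```

```text
[-0.01857802 -0.33132398  2.04076673  0.00402894  1.43021432  1.55507244] [420.28465519 106.0630424  212.36179709] [ 0.99999216 -0.00341874  0.00199696] [ 0.00201047  0.00395252 -0.99999017]
274.223953056078 67.58960599168049
219 22
((537.3801879882812, 106.38861846923828), 29.428863525390625) 88.90379265835406
cap in tool [-29.26702559 -21.99138358 -60.98820842] [ 34.44089772  25.99264251 -46.41590291] [-26.16746753  33.75875955]
```

View pics/b1.png

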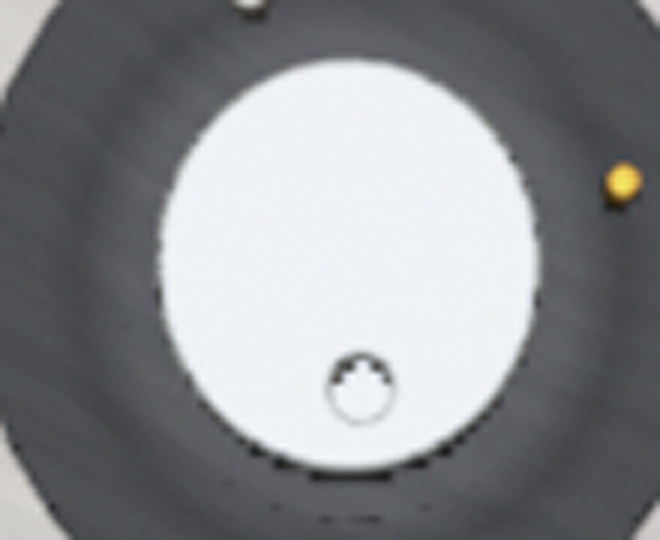

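The hole is at crop (361,388), almost straight towards the robot, and the burner centre is at crop (349,264). Now I work out the pose.

```bash
python3 - <<'E'
from h import *
w=cam('wrist'); h=plane(w,219+361/6,22+388/6,88); 
g=w['image'].mean(-1); m=((g>200)).astype(np.uint8); n,l,s,c=cv2.connectedComponentsWithStats(m); i=l[60,277]
ct=max(cv2.findContours((l==i).astype(np.uint8),0,2)[0],key=cv2.contourArea); (cu,cv_),ax,an=cv2.fitEllipse(ct)
b=plane(w,cu,cv_,88); d=h-b; br=np.arctan2(d[1],d[0]); print('hole',h,'burner',b,cu,cv_,ax,'r',np.hypot(*d[:2]),'bearing',np.degrees(br))
yaw=br-np.radians(-176)  # pin dir in tool 176deg toward +y(tool) -> world bearing yaw-176
yaw=(yaw+np.pi)%(2*np.pi)-np.pi; print('yaw',np.degrees(yaw))
B=(b[:2]+[537.4,106.4])/2; B=b[:2]
c,s=np.cos(yaw),np.sin(yaw); T=np.array([[c,s],[s,-c]]); p=B-T@[2.5,2.0]; print('tcp',p); print(goto([p[0],p[1],75],yaw))
E
```

```text
hole [520.79474196 104.43574659  88.        ] burner [538.04717235 106.83635907  88.        ] 276.4561462402344 66.59095001220703 (61.19535827636719, 65.8736343383789) r 17.41864789725207 bearing -172.0783663157044
yaw 3.9216336842956063
tcp [535.41624205 108.66069614]
('lin', array([114.7,  -2.5, 137.7]), 'rot', array([-0.2, -0.2, -4.1]))
```

apply_moves:
  rows:
    - {"hand": 0.06,"linear": [0.05,-0.001,0],"delta_rot": [0,0,-2]}
    - {"hand": 0.06,"linear": [0.1,-0.002,0.03],"delta_rot": [0,0,-4.1]}
    - {"hand": 0.06,"linear": [0.1147,-0.0025,0.07],"delta_rot": [-0.2,-0.2,-4.1]}
    - {"hand": 0.06,"linear": [0.1147,-0.0025,0.11],"delta_rot": [-0.2,-0.2,-4.1]}
    - {"hand": 0.06,"linear": [0.1147,-0.0025,0.1377],"delta_rot": [-0.2,-0.2,-4.1]}
    - {"hand": 0.06,"linear": [0.1147,-0.0025,0.1377],"delta_rot": [-0.2,-0.2,-4.1]}
    - {"hand": 0.06,"linear": [0.1147,-0.0025,0.1377],"delta_rot": [-0.2,-0.2,-4.1]}
  grip_force: 20

```text
time_s: 14.65
eef_pos: [534.8, 108.4, 73.9]
tool_rot: [[0.998, 0.067, -0.002], [0.067, -0.998, 0.0], [-0.002, -0.001, -1.0]]
force: [0.6, 0.0, -1.5]
gripper_width: 63.2
grasp_force: 20.0
```

```bash
python3 - <<'E'
from h import *
w=cam('wrist'); o=arm.get_obs(); E=np.array(o['eef_pos']); R=np.array(o['tool_rot']); print(o['time_s'],E,R[:,0],R[:,2],o['force'],o['wrist_torque'])
P=cloud(w); k=(P[...,2]>118)&(P[...,2]<140)&(np.hypot(P[...,0]-538,P[...,1]-107)<36)
Q=(P-E)@R; k&=abs(Q[...,1]-2)<29
print('cap',cv2.minEnclosingCircle(P[k][:,:2].astype(np.float32)),np.percentile(P[k][:,2],[1,99.5]))
# is any burner visible
k=(P[...,2]>84)&(P[...,2]<92)&(np.hypot(P[...,0]-538,P[...,1]-107)<33); print('burner vis',k.sum())
print(goto([535.4,108.7,50],np.radians(3.9)))
E
```

```text
14.7 [534.85525161 108.41474937  74.03767061] [ 0.99772251  0.06744326 -0.00109479] [-1.12438305e-03  4.00825448e-04 -9.99999288e-01] [-0.31185162  0.14046838 -1.2959306 ] [ 0.02865906  0.02726887 -0.02771104]
cap ((537.2131958007812, 106.90718078613281), 32.60887145996094) [124.01887402 134.53633477]
burner vis 964
('lin', array([ 0.6, -0.2, 24. ]), 'rot', array([-0. ,  0.1, -0. ]))
```

apply_moves:
  rows:
    - {"hand": 0.06,"linear": [0.0006,0,0.01],"delta_rot": [0,0,0]}
    - {"hand": 0.06,"linear": [0.0006,0,0.018],"delta_rot": [0,0,0]}
    - {"hand": 0.06,"linear": [0.0006,0,0.023],"delta_rot": [0,0,0]}
    - {"hand": 0.06,"linear": [0.0006,0,0.023],"delta_rot": [0,0,0]}
    - {"hand": 0.06,"linear": [0.0006,0,0.023],"delta_rot": [0,0,0]}

```text
time_s: 15.32
eef_pos: [533.1, 108.4, 48.3]
tool_rot: [[0.998, 0.068, -0.006], [0.068, -0.998, 0.0], [-0.006, -0.001, -1.0]]
force: [0.1, -0.6, -1.6]
gripper_width: 63.5
grasp_force: 20.0
```

apply_moves:
  rows:
    - {"hand": 0.06,"linear": [0,0,0.0005],"delta_rot": [0,0,0]}
    - {"hand": 0.06,"linear": [0,0,0.001],"delta_rot": [0,0,0]}
    - {"hand": 0.06,"linear": [0,0,0.0015],"delta_rot": [0,0,0]}
    - {"hand": 0.06,"linear": [0,0,0.002],"delta_rot": [0,0,0]}
    - {"hand": 0.06,"linear": [0,0,0.002],"delta_rot": [0,0,0]}

```text
time_s: 15.95
eef_pos: [533.7, 108.5, 46.9]
tool_rot: [[0.998, 0.067, -0.005], [0.067, -0.998, 0.001], [-0.005, -0.001, -1.0]]
force: [0.0, 0.7, 4.3]
gripper_width: 63.0
grasp_force: 20.0
```

apply_moves:
  rows:
    - {"hand": 0.06,"linear": [0,0,0.0005],"delta_rot": [0,0,0]}
    - {"hand": 0.06,"linear": [0,0,0.001],"delta_rot": [0,0,0]}
    - {"hand": 0.06,"linear": [0,0,0.001],"delta_rot": [0,0,0]}

```text
time_s: 16.32
eef_pos: [534.0, 108.5, 45.9]
tool_rot: [[0.998, 0.067, -0.004], [0.067, -0.998, 0.001], [-0.004, -0.001, -1.0]]
force: [1.6, 2.2, 4.9]
gripper_width: 63.2
grasp_force: 20.0
```

Light contact at about 6 N, with a side force towards +x and +y, so the pin is likely on the chamfer. I shift that way without pressing.

apply_moves:
  rows:
    - {"hand": 0.06,"linear": [0.0005,-0.0004,0],"delta_rot": [0,0,0]}
    - {"hand": 0.06,"linear": [0.001,-0.0008,0],"delta_rot": [0,0,0]}
    - {"hand": 0.06,"linear": [0.001,-0.0008,0],"delta_rot": [0,0,0]}

```text
time_s: 16.7
eef_pos: [534.0, 109.4, 45.2]
tool_rot: [[0.998, 0.067, -0.006], [0.067, -0.998, 0.001], [-0.006, -0.001, -1.0]]
force: [-0.1, 0.7, 3.8]
gripper_width: 63.4
grasp_force: 20.0
```

apply_moves:
  rows:
    - {"hand": 0.06,"linear": [0.0005,0,0.0005],"delta_rot": [0,0,0]}
    - {"hand": 0.06,"linear": [0.0005,0,0.001],"delta_rot": [0,0,0]}
    - {"hand": 0.06,"linear": [0.0005,0,0.001],"delta_rot": [0,0,0]}

```text
time_s: 17.08
eef_pos: [534.4, 109.4, 44.4]
tool_rot: [[0.998, 0.067, -0.006], [0.067, -0.998, 0.001], [-0.006, -0.001, -1.0]]
force: [-0.4, 1.5, 5.3]
gripper_width: 63.2
grasp_force: 20.0
```

```bash
python3 - <<'E'
from h import *
w=cam('wrist'); o=arm.get_obs(); E=np.array(o['eef_pos']); R=np.array(o['tool_rot']); print(E,o['force'],o['wrist_torque'],R[:,2])
P=cloud(w); Q=(P-E)@R; k=(P[...,2]>90)&(P[...,2]<112)&(np.hypot(P[...,0]-538,P[...,1]-107)<36)&(abs(Q[...,1]-2)<29)
print('cap',cv2.minEnclosingCircle(P[k][:,:2].astype(np.float32)),'top z',np.percentile(P[k][:,2],[1,50,99.5]),'in tool z',np.percentile(Q[k][:,2],[.5,50]))
A=np.c_[P[k][:,:2]-[538,107],np.ones(k.sum())]
kk=np.hypot(P[k][:,0]-538,P[k][:,1]-107)<25; print('plane slope',np.linalg.lstsq(A[kk],P[k][kk][:,2],rcond=None)[0])
E
```

```text
[534.40438648 109.41708007  44.37700489] [-1.44473016  1.7102334   5.06057315] [ 0.23219319  0.20030634 -0.05815331] [-6.18950613e-03  5.59509862e-04 -9.99980688e-01]
cap ((537.4907836914062, 107.9349136352539), 32.2017707824707) top z [ 93.74332434 103.30539338 106.53845727] in tool z [-62.05968641 -58.95975157]
plane slope [-1.05161232e-01 -4.91976305e-03  1.03739340e+02]
```

The pin is still resting on metal at about 5 N, and the cap is pitched slightly in the grip. I recentre and turn slowly, watching for the force to drop.

apply_moves:
  rows:
    - {"hand": 0.06,"linear": [0,0.0005,-0.0005],"delta_rot": [0,0,2]}
    - {"hand": 0.06,"linear": [0,0.001,-0.0005],"delta_rot": [0,0,4]}
    - {"hand": 0.06,"linear": [0,0.001,-0.0005],"delta_rot": [0,0,4]}

```text
time_s: 17.5
eef_pos: [534.7, 108.3, 44.7]
tool_rot: [[1.0, -0.003, -0.006], [-0.003, -1.0, 0.001], [-0.006, -0.001, -1.0]]
force: [0.9, 1.8, 2.4]
gripper_width: 63.6
grasp_force: 20.0
```

apply_moves:
  rows:
    - {"hand": 0.06,"linear": [0,0,0],"delta_rot": [0,0,1]}
    - {"hand": 0.06,"linear": [0,0,0],"delta_rot": [0,0,2]}
    - {"hand": 0.06,"linear": [0,0,0],"delta_rot": [0,0,2]}

```text
time_s: 17.88
eef_pos: [534.4, 108.2, 44.5]
tool_rot: [[0.999, -0.037, -0.006], [-0.037, -0.999, 0.0], [-0.006, 0.0, -1.0]]
force: [1.4, 0.8, 1.8]
gripper_width: 63.6
grasp_force: 20.0
```

apply_moves:
  rows:
    - {"hand": 0.06,"linear": [0,0,0],"delta_rot": [0,0,1]}
    - {"hand": 0.06,"linear": [0,0,0],"delta_rot": [0,0,2]}
    - {"hand": 0.06,"linear": [0,0,0],"delta_rot": [0,0,2]}

```text
time_s: 18.25
eef_pos: [534.1, 108.3, 44.3]
tool_rot: [[0.997, -0.072, -0.007], [-0.072, -0.997, 0.0], [-0.007, 0.0, -1.0]]
force: [0.8, -0.5, -1.4]
gripper_width: 63.8
grasp_force: 20.0
```

The force fell to the cap's weight alone, so I test a gentle descent.

apply_moves:
  rows:
    - {"hand": 0.06,"linear": [0,0,0.0005],"delta_rot": [0,0,0]}
    - {"hand": 0.06,"linear": [0,0,0.001],"delta_rot": [0,0,0]}
    - {"hand": 0.06,"linear": [0,0,0.001],"delta_rot": [0,0,0]}

```text
time_s: 18.62
eef_pos: [534.3, 108.3, 43.6]
tool_rot: [[0.997, -0.072, -0.006], [-0.072, -0.997, 0.0], [-0.006, 0.0, -1.0]]
force: [0.3, -0.2, -0.9]
gripper_width: 63.6
grasp_force: 20.0
```

apply_moves:
  rows:
    - {"hand": 0.06,"linear": [0,0,0.0005],"delta_rot": [0,0,0]}
    - {"hand": 0.06,"linear": [0,0,0.001],"delta_rot": [0,0,0]}
    - {"hand": 0.06,"linear": [0,0,0.0015],"delta_rot": [0,0,0]}
    - {"hand": 0.06,"linear": [0,0,0.0015],"delta_rot": [0,0,0]}

```text
time_s: 19.12
eef_pos: [534.6, 108.3, 42.5]
tool_rot: [[0.997, -0.072, -0.006], [-0.072, -0.997, 0.0], [-0.006, 0.0, -1.0]]
force: [-1.6, -0.6, 2.5]
gripper_width: 63.6
grasp_force: 20.0
```

```bash
cat > m.py <<'E'
from h import *
def meas():
    w=cam('wrist'); o=arm.get_obs(); E=np.array(o['eef_pos']); R=np.array(o['tool_rot']); print(E,o['force'],o['wrist_torque'])
    P=cloud(w); Q=(P-E)@R; k=(P[...,2]>90)&(P[...,2]<130)&(np.hypot(P[...,0]-538,P[...,1]-107)<36)&((abs(Q[...,1]-2)<29)|(Q[...,2]>-35))
    c,r=cv2.minEnclosingCircle(P[k][:,:2].astype(np.float32)); d=P[k]-[*c,0]
    print('cap',c,r,'top z',np.percentile(P[k][:,2],[1,50,99.5]),'tool z',np.percentile(Q[k][:,2],[.5,50]))
    kk=np.hypot(d[:,0],d[:,1])<22; print('slope,z',np.linalg.lstsq(np.c_[d[kk][:,:2],np.ones(kk.sum())],d[kk][:,2],rcond=None)[0])
meas()
E
python3 m.py
```

```text
[534.63177785 108.3024023   42.4998485 ] [-0.97451281  0.40367583  0.94371029] [-0.01268291  0.18357724  0.08079641]
cap (537.375244140625, 106.48958587646484) 32.4342155456543 top z [ 92.49288373 101.44406729 103.53271081] tool z [-61.00190014 -58.96376095]
slope,z [-3.84837594e-02  8.91560281e-04  1.01969375e+02]
```

The pin has entered about 5 mm: the cap is about 2 mm above flush, centred and nearly level. I continue down gently, easing -x.

apply_moves:
  rows:
    - {"hand": 0.06,"linear": [-0.0004,0,0],"delta_rot": [0,0,0]}
    - {"hand": 0.06,"linear": [-0.0004,0,0.0005],"delta_rot": [0,0,0]}
    - {"hand": 0.06,"linear": [-0.0004,0,0.001],"delta_rot": [0,0,0]}
    - {"hand": 0.06,"linear": [-0.0004,0,0.001],"delta_rot": [0,0,0]}

```text
time_s: 19.68
eef_pos: [534.4, 108.3, 41.5]
tool_rot: [[0.997, -0.072, -0.005], [-0.072, -0.997, 0.0], [-0.005, 0.0, -1.0]]
force: [-0.3, -0.7, 3.5]
gripper_width: 63.4
grasp_force: 20.0
```

```bash
python3 m.py
```

```text
[534.4279317  108.3304238   41.49866087] [-1.40835247 -0.7051697   2.76923606] [ 0.03750613  0.03394617 -0.00148982]
cap (537.2259521484375, 106.6382827758789) 32.35652160644531 top z [ 92.03857254 100.53387291 102.438556  ] tool z [-60.98054949 -59.05562297]
slope,z [-4.39039974e-03 -1.66403561e-03  1.01037253e+02]
```

apply_moves:
  rows:
    - {"hand": 0.06,"linear": [0,0,0.0004],"delta_rot": [0,0,0]}
    - {"hand": 0.06,"linear": [0,0,0.0007],"delta_rot": [0,0,0]}
    - {"hand": 0.06,"linear": [0,0,0.0007],"delta_rot": [0,0,0]}

```text
time_s: 20.1
eef_pos: [534.4, 108.3, 41.4]
tool_rot: [[0.997, -0.072, -0.006], [-0.072, -0.997, 0.0], [-0.006, 0.0, -1.0]]
force: [-2.5, -0.7, 7.4]
gripper_width: 63.4
grasp_force: 20.0
```

The force rises with no further travel, so the cap is seated. I ease off and open slowly.

apply_moves:
  rows:
    - {"hand": 0.06,"linear": [0,0,-0.0005],"delta_rot": [0,0,0]}
    - {"hand": 0.062,"linear": [0,0,-0.0007],"delta_rot": [0,0,0]}
    - {"hand": 0.066,"linear": [0,0,-0.0007],"delta_rot": [0,0,0]}
    - {"hand": 0.07,"linear": [0,0,-0.0007],"delta_rot": [0,0,0]}
    - {"hand": 0.08,"linear": [0,0,-0.0007],"delta_rot": [0,0,0]}
    - {"hand": 0.094,"linear": [0,0,-0.0007],"delta_rot": [0,0,0]}
    - {"hand": 0.094,"linear": [0,0,-0.0007],"delta_rot": [0,0,0]}
    - {"hand": 0.094,"linear": [0,0,-0.0007],"delta_rot": [0,0,0]}

```text
time_s: 21.1
eef_pos: [534.2, 108.4, 41.3]
tool_rot: [[0.997, -0.072, -0.006], [-0.072, -0.997, 0.0], [-0.006, -0.0, -1.0]]
force: [-0.3, 0.2, 0.3]
gripper_width: 93.6
grasp_force: 0.0
```

```bash
python3 m.py
```

```text
[534.1818407  108.38139858  41.28623509] [-0.06918895 -0.25907548  1.46994342] [ 0.01780532  0.08887157 -0.03034278]
cap (537.209716796875, 106.35057067871094) 32.461997985839844 top z [ 92.14611002 100.46598118 102.3191454 ] tool z [-61.06332841 -59.20609172]
slope,z [-5.91991790e-04 -1.14778019e-03  1.00971727e+02]
```

apply_moves:
  rows:
    - {"hand": 0.094,"linear": [0,0,-0.015],"delta_rot": [0,0,0]}
    - {"hand": 0.094,"linear": [0,0,-0.04],"delta_rot": [0,0,0]}
    - {"hand": 0.094,"linear": [0,0,-0.08],"delta_rot": [0,0,0]}
    - {"hand": 0.094,"linear": [-0.04,0,-0.12],"delta_rot": [0,0,0]}
    - {"hand": 0.094,"linear": [-0.07,0,-0.15],"delta_rot": [0,0,0]}
    - {"hand": 0.094,"linear": [-0.07,0,-0.15],"delta_rot": [0,0,0]}
    - {"hand": 0.094,"linear": [-0.07,0,-0.15],"delta_rot": [0,0,0]}

```text
time_s: 22.02
eef_pos: [465.4, 113.3, 191.5]
tool_rot: [[0.997, -0.072, -0.006], [-0.072, -0.997, 0.0], [-0.006, 0.0, -1.0]]
force: [-0.3, -0.3, 0.3]
gripper_width: 93.8
grasp_force: 0.0
```

```bash
python3 m.py; python3 - <<'E'
from h import *
w=cam('wrist'); u,v=map(int,pix(w,[537,107,95])); y0=max(v-80,0); save(w,'end.png',(u-100,y0,u+100,y0+150),4)
E
```

```text
[465.16337693 113.2199017  190.77771359] [-0.49402906 -0.62821112  0.66951045] [0.01416169 0.02584975 0.02343456]
cap (537.1170043945312, 106.25584411621094) 32.09067916870117 top z [ 97.18798796 100.43866521 102.76350348] tool z [87.45376332 89.81571926]
slope,z [-4.13976858e-04  3.30557316e-04  1.00963690e+02]
```

View pics/end.png

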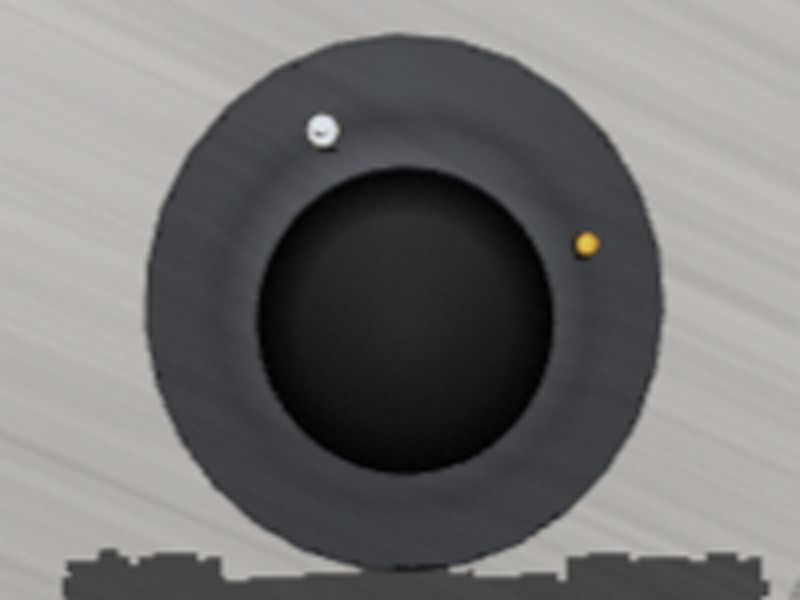

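The cap sits centred on the burner at crop (405,320), level to within 0.001 slope, and its top reads about 101 mm, which is flush. I hand in.

```bash
python3 -c "
from bench import arm
print(arm.finish_job())"
```

```text
the job is handed in; nothing more can be done
None
```

The burner cap is back on the burner with its pin in the hole, measured centred, level and flush before release and after; it took about 22 s at no more than about 8 N of contact, and the job is handed in.

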